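Charge the mill jar with grinding pebbles

ROBOT

A 7-joint arm with a two-finger parallel gripper is mounted at the origin on the work surface. World frame = base frame: x ahead of the robot, y to its left, z up, the work surface at z = 0. Lengths are in m, angles in degrees, forces in N, time in s.
With the tool pointing down it reaches from about 0.35 to 0.775 m from the base axis. Payload 3.1 kg.
Tool frame: the origin (TCP) lies on the centre line of the jaws, within the pads' length; the fingertips stand 17 mm ahead of it and the grasp point (between the pads) lies 2 mm behind it (robot.tip_reach is the distance from the TCP to the fingertips, in m); z points along the fingers, y is the line along which they close (so a half turn about z gives the same grasp; the last joint's range is limited). The gripper opens to 85 mm and grips with 20 to 120 N. Pads are 22 mm wide; open, the fingers measure 114 mm over their backs; the gripper's body (76 mm by 85 mm) begins 54 mm behind the grasp point. The pads swing forward as they close: fully open they stand 13 mm farther back than shut.
Start: joints at [-67.993, 17.813, 0.802, 86.603, -0.252, 75.585, -1.558], TCP at [0.227, 0.501, 0.248] pointing down, gripper open.
Joint ranges: [-154.91, 154.91], [-16.99, 109.72], [-72.82, 74.43], [7.12, 147.25], [-82.49, 262.49], [11.32, 116.49], [-174.64, 174.64]. Speed limits (degrees/s): [159.86, 159.86, 180, 180, 180, 180, 180].

INTERFACE

Orientations are given as [roll, pitch, yaw] about the fixed x, y, z axes, in that order (R = Rz(yaw) Ry(pitch) Rx(roll)).
In Python, from station import robot, fingers, vision, workorder, recognise gives the robot as it stands. Calls block until the motion is done:
- robot.move_to(position, orientation): joint-space move of the TCP to a pose.
- robot.line_to(position, orientation=None, velocity=0.15, f_stop=None): straight line of the TCP; orientation=None keeps the orientation; velocity is the mean speed in m/s. With f_stop (N) it stops when the force on the tool has changed by that much, and returns True; else False.
- robot.move_j(angles): joint-space move.
- fingers.gripper_to(opening, force=None): opening from 0.0 (shut) to 1.0 (fully open); force is the grip in N (None keeps the last); returns when the fingers have stopped.
- robot.pause(seconds).
- robot.inverse_kinematics(position, orientation): joint angles nearest the present ones, or None.
- vision.grab_frame(name): name is "scene" or "top" or "wrist"; returns the picture (480x640x3 uint8, red, green, blue); there is no depth.
- vision.calibration(name): a dict with "mtx" (3x3 intrinsics, pixels), "k1" (the pictures are not rectified: a ray, as slopes to the right and down, at radius r is drawn at 1 + k1 r^2 times it, then the intrinsics apply), "extrinsics" (4x4, takes a point from world to camera coordinates); the wrist camera has in their place "T_tool_cam" (4x4, takes a point from camera to tool coordinates, whose origin is the TCP and whose axes are the flange's). Camera axes: x right, y up, looking along -z (the intrinsics and any distortion apply to the point x, -y, -z); pixel columns grow to the right and rows downward; lengths in m; the calibration is good to about 2 mm. A picture is of the moment at which its call begins: read the wrist's pose just before it. calibration takes no time and is no camera call.
A pose or a line that the arm cannot do raises robot.PlanningError and nothing moves.
- workorder.close_job(): hands the job in; it is judged then, once.
Trained networks look in the newest picture that a camera, given by its name, has taken for a name from the list of things; names that differ only in an ending like _2 or _b are one class to them, and where a whole thing is asked for, a point or a joint stands for the part that bears it (a point fixed in the world has none). Each returns a list of dicts, best first, with "p" (0 to 1); they miss things now and then, are a little off and sometimes report something else, mostly with a low value. They report only what shows in the picture. A call takes as long as a camera call. They do not tell look-alikes from the thing itself.
- recognise(label, camera): "rect" ([centre column, centre row, width, height] in pixels, round what is visible of it).
Readings, each from a call of its own:
- robot.current_time_s(): time.
- robot.current_joint_positions(): joint angles.
- robot.current_dq(): joint speeds.
- robot.current_joint_torque(): joint torques, N m.
- robot.current_tool_pos(): TCP position.
- robot.current_eef_rot(): TCP orientation.
- robot.current_contact_force(): force on the tool from outside, world axes, zero at the start.
- robot.current_torque(): the same for the moment, N m.
- robot.current_finger_gap(): opening from 0.0 (shut) to 1.0 (fully open).
- robot.current_gripper_force(): force on a finger pad.
Only numpy, scipy, OpenCV 4.12 (cv2) and the standard library are available. Lean on these libraries where they do the work, as an engineer would, in place of code of your own. Each camera call takes 0.05 s, during which the arm holds its last target. There are 200 camera calls.

TASK

With the upright-handled scoop, scoop all three grinding pebbles out of the white tray in one scoopful, by running the scoop along the tray right up to its far end, and tip them into the wide white mill jar, not the tall glass beaker. Then put the empty scoop down upright, back in the tray or on the bench. Leave the jar standing where it is.

Things in the scene. Friction and masses are not known exactly. Their poses are not given: they have to be found in the camera images.
- scoop: loose steel scoop, 0.2 kg. Origin under its pan; +x out of the open mouth. Pan floor 2 mm thick, x -40 mm (rear wall) to +45 (open lip), 78 mm wide (74 inside), walls 32 high. Handle: black upright bar centred at x -48, y 0, 16 thick in x, 24 wide in y, up to z 115; grip from above near z 95, fingers closing along x. Starts at tray (-52, 0, 4) mm, mouth along tray +x. Tipped down 30+ degrees, it empties.
- tray: fixed white plastic tray, 233 x 110 mm outside. Origin on the bench; +x along it to its leaning far end. Floor 4 mm thick; inside 100 mm wide (y -50 to +50), near wall at x -115 mm, far end leaning outward 15 degrees from its foot at x +95, about 37 high like the sides. Run the lip to 2 mm short of the foot (scoop origin at x +48): against the end the pebbles ride over the lip; then lift it level, straight up, and gently tilt it back 20 degrees for the carry.
- jar: open round mill jar of white ceramic, outside diameter 130 mm, inside 118, height 85, bottom 8 mm thick, 0.95 kg, loose on the bench. Origin: centre of its underside, z up. A glass beaker nearby, 82 mm wide and 110 tall, is not the target.
- pebble_a: glazed dark grinding pebble, chunky, near-round with flattened ends, 22 mm across and 20 high, about 16 g, slippery (friction about 0.2), can roll. Origin: its centre. Starts standing on the tray floor between the scoop's mouth and the tray's leaning end, within 20 mm of the tray's middle line. One of three alike.
- pebble_b: glazed dark grinding pebble, chunky, near-round with flattened ends, 22 mm across and 20 high, about 16 g, slippery (friction about 0.2), can roll. Origin: its centre. Starts standing on the tray floor between the scoop's mouth and the tray's leaning end, within 20 mm of the tray's middle line. One of three alike.
- pebble_c: glazed dark grinding pebble, chunky, near-round with flattened ends, 22 mm across and 20 high, about 16 g, slippery (friction about 0.2), can roll. Origin: its centre. Starts standing on the tray floor between the scoop's mouth and the tray's leaning end, within 20 mm of the tray's middle line. One of three alike.
Things that resemble listed ones, but are neither listed nor needed, are in the scene too. What is shaped like the jar but orange or yellow is not meant.

How it is judged:
By the outcome, as a careful person would: the job done as asked, in the order asked, and still so for the second after the job is handed in, with the robot touching nothing.
It also fails if it takes over 58 s, if anything falls off the work surface, if the arm or the gripper's body presses on something with over 40 N, if the wrist force passes 120 N, or if a joint passes its speed limit or range.

## Working session

There is one attempt and no reset: what is moved stays moved. The work goes in short steps, each a Python script; the robot and the scene stay as the last script left them, time stands still between calls to the robot, and variables do not carry over. Pictures are saved under pics/ and viewed, at most 10 in all, crops included, and the job is handed in when it is done.

```bash
ls; mkdir -p pics; cat > h.py <<'E'
import numpy as np, cv2
from station import robot, fingers, vision, workorder, recognise
from scipy.spatial.transform import Rotation as R
def pix2world(name,uv,z,T=None):
    c=vision.calibration(name);K=np.array(c["mtx"],float)
    u=np.atleast_2d(np.array(uv,float))
    d=(u-K[:2,2])/[K[0,0],K[1,1]]
    s=d.copy()
    for _ in range(20): s=d/(1+c["k1"]*(s**2).sum(1,keepdims=True))
    rc=np.c_[s[:,0],-s[:,1],-np.ones(len(s))]
    M=np.linalg.inv(np.array(c["extrinsics"])) if T is None else T
    w=rc@M[:3,:3].T; o=M[:3,3]
    return o+w*((z-o[2])/w[:,2])[:,None]
def world2pix(name,p):
    c=vision.calibration(name);K=np.array(c["mtx"],float);E=np.array(c["extrinsics"])
    q=np.atleast_2d(p)@E[:3,:3].T+E[:3,3]
    s=np.c_[q[:,0],-q[:,1]]/-q[:,2:]
    s=s*(1+c["k1"]*(s**2).sum(1,keepdims=True))
    return s*[K[0,0],K[1,1]]+K[:2,2]
def save(name,fn):
    im=vision.grab_frame(name); cv2.imwrite("pics/"+fn,np.ascontiguousarray(im[:,:,::-1])); return im
E
python3 - <<'E'
from h import *
for n in("top","scene"):
    save(n,n+"1.png")
    for l in("scoop","tray","jar","pebble_a"):
        print(n,l,[(np.round(d["rect"]).tolist(),round(d["p"],2)) for d in recognise(l,n)][:5])
    c=vision.calibration(n);print(np.round(np.linalg.inv(c["extrinsics"]),3).tolist(),c["k1"])
E
```

```text
pics
top scoop [([438.0, 250.0, 64.0, 42.0], 0.94), ([406.0, 257.0, 120.0, 65.0], 0.56)]
top tray [([405.0, 256.0, 117.0, 67.0], 0.8)]
top jar [([265.0, 195.0, 67.0, 70.0], 0.89), ([165.0, 295.0, 73.0, 64.0], 0.68), ([255.0, 282.0, 66.0, 66.0], 0.67), ([394.0, 262.0, 9.0, 7.0], 0.66)]
top pebble_a [([437.0, 250.0, 64.0, 36.0], 0.44), ([367.0, 256.0, 13.0, 9.0], 0.41), ([394.0, 261.0, 11.0, 12.0], 0.4)]
[[0.003, 0.995, -0.097, 0.416], [-1.0, 0.004, 0.007, 0.04], [0.007, 0.097, 0.995, 1.297], [0.0, 0.0, 0.0, 1.0]] -0.01044982184306239
scene scoop [([160.0, 287.0, 98.0, 64.0], 0.86), ([226.0, 280.0, 17.0, 19.0], 0.27)]
scene tray [([204.0, 280.0, 164.0, 120.0], 0.66)]
scene jar [([408.0, 283.0, 93.0, 99.0], 0.76), ([376.0, 189.0, 80.0, 88.0], 0.64), ([468.0, 156.0, 83.0, 83.0], 0.57)]
scene pebble_a [([215.0, 266.0, 17.0, 13.0], 0.63), ([253.0, 264.0, 10.0, 18.0], 0.5), ([227.0, 281.0, 15.0, 16.0], 0.48)]
[[0.312, -0.767, 0.56, 0.996], [0.95, 0.252, -0.184, -0.118], [-0.0, 0.589, 0.808, 0.712], [0.0, 0.0, 0.0, 1.0]] -0.04820429591258535
```

View pics/top1.png

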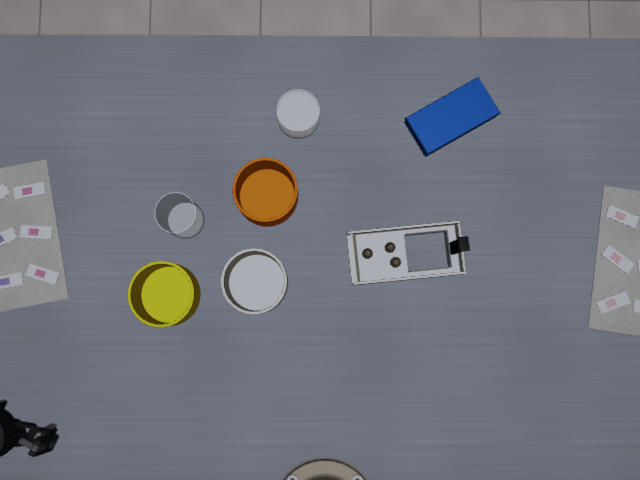

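View pics/scene1.png

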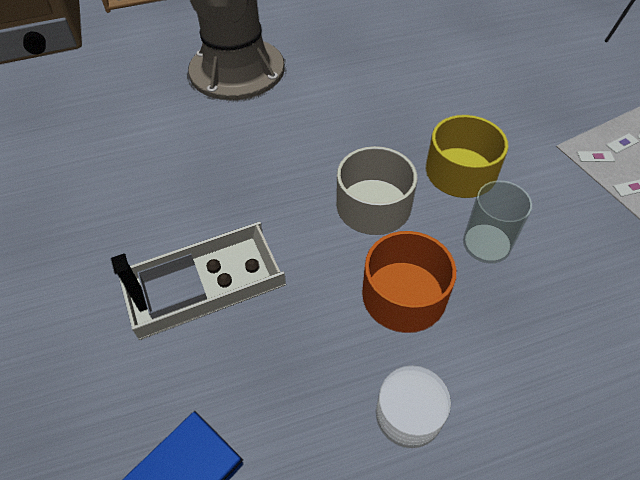

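Both views agree: the tray's far end points to world +y (left in the top view), with the pebbles near (367,253), (390,247) and (395,262). The white jar is at top (254,281). The closed white tub at (298,113), the orange and yellow jars and the beaker are distractors. Next I'll take a wrist close-up of the tray.

```bash
python3 - <<'E'
from h import *
cor=[(348,233),(353,284),(460,222),(466,272)]
w=pix2world("top",cor,0.038);print(np.round(w,3).tolist())
c=w.mean(0);d=(w[0]+w[1]-w[2]-w[3])[:2];print("tray",c,np.degrees(np.arctan2(d[1],d[0])))
print("jar",pix2world("top",(254,281),0.085), "beaker top",pix2world("top",(175,212),0.11),"orange",pix2world("top",(265,190),0.085))
T=np.array(vision.calibration("wrist")["T_tool_cam"]);print(np.round(T,3).tolist())
print(robot.current_eef_rot(),robot.current_time_s())
for yaw in (0,180):
    print(yaw,robot.inverse_kinematics([c[0],c[1],0.32],[180,0,yaw]))
E
```

```text
[[0.559, -0.048, 0.038], [0.454, -0.058, 0.038], [0.582, -0.278, 0.038], [0.48, -0.288, 0.038]]
tray [ 0.51864035 -0.16797293  0.038     ] 96.04520565517696
jar [[0.45812439 0.1393822  0.085     ]] beaker top [[0.58986776 0.2915259  0.11      ]] orange [[0.6382734  0.11973101 0.085     ]]
[[0.0, 0.946, 0.324, 0.083], [1.0, -0.0, -0.0, 0.001], [-0.0, 0.324, -0.946, -0.124], [0.0, 0.0, 0.0, 1.0]]
[-1.79996618e+02  2.74330422e-04  1.55609147e+02] 0.5
0 [-23.1191038   21.49679755  55.99270211  80.83053403 -17.71118459
  86.90076948 -58.0771355 ]
180 [-23.89432734  21.91238747  57.39570737  80.85434288 -18.34808383
  87.07273153 122.49203392]
```

```bash
cat >> h.py <<'E'
G=np.array([-.048,0,.093])
def tool(origin,psi,tilt,s=1,pivot=None):
    """TCP pose for scoop with its point `pivot` (scoop frame; default origin) at `origin`; tilt>0 = mouth down"""
    Rs=R.from_euler("ZY",[psi,tilt],degrees=True).as_matrix()
    A=np.array([[0,s,0],[s,0,0],[0,0,-1.]])
    pv=np.zeros(3) if pivot is None else np.array(pivot)
    return (np.array(origin)+Rs@(G-pv)).tolist(), R.from_matrix(Rs@A).as_euler("xyz",degrees=True).tolist()
E
python3 - <<'E'
from h import *
tc=np.array([.519,-.168,0]);J=np.array([.458,.139,0])
def ux(psi): return np.array([np.cos(np.radians(psi)),np.sin(np.radians(psi)),0])
L=[.045,0,0]
for s in(1,-1):
    print("s",s)
    for nm,a in [("grasp",(tc-.052*ux(96)+[0,0,.004],96,0)),("end",(tc+.048*ux(96)+[0,0,.004],96,0)),("lift",(tc+.048*ux(96)+[0,0,.13],96,-20))]:
        q=robot.inverse_kinematics(*tool(*a,s=s));print(nm,None if q is None else np.round(q))
    for psi in(60,80,96,110,130):
      for t in(-20,0,30,50,60):
        q=robot.inverse_kinematics(*tool(J-.025*ux(psi)+[0,0,.10],psi,t,s=s,pivot=L));print(psi,t,None if q is None else np.round(q).tolist())
E
```

```text
s 1
grasp [ -4.  36.  44.  93. -27.  63. 143.]
end [-15.  30.  43. 100. -24.  59. 133.]
lift [-10.  44.  69.  82. -50. 100. 156.]
60 -20 [-53.0, -5.0, 64.0, 127.0, -19.0, 50.0, 82.0]
60 0 [-37.0, 2.0, 31.0, 114.0, -1.0, 64.0, 54.0]
60 30 [-37.0, 23.0, 14.0, 90.0, 12.0, 92.0, 35.0]
60 50 [-41.0, 40.0, 13.0, 74.0, 17.0, 110.0, 33.0]
60 60 [-56.0, 54.0, 43.0, 66.0, 7.0, 115.0, 48.0]
80 -20 [-42.0, 18.0, 67.0, 116.0, -39.0, 69.0, 124.0]
80 0 [-33.0, 7.0, 31.0, 109.0, -4.0, 65.0, 79.0]
80 30 [-39.0, 19.0, 12.0, 95.0, 20.0, 85.0, 48.0]
80 50 [-46.0, 34.0, 10.0, 84.0, 28.0, 101.0, 40.0]
80 60 [-48.0, 42.0, 9.0, 78.0, 31.0, 108.0, 38.0]
96 -20 [-30.0, 25.0, 56.0, 105.0, -39.0, 76.0, 136.0]
96 0 [-29.0, 12.0, 28.0, 104.0, -6.0, 66.0, 97.0]
96 30 [-40.0, 16.0, 10.0, 99.0, 25.0, 79.0, 59.0]
96 50 [-49.0, 28.0, 7.0, 93.0, 35.0, 93.0, 45.0]
96 60 [-52.0, 35.0, 6.0, 89.0, 39.0, 99.0, 41.0]
110 -20 [-21.0, 28.0, 42.0, 96.0, -34.0, 79.0, 142.0]
110 0 [-26.0, 15.0, 25.0, 100.0, -7.0, 67.0, 111.0]
110 30 [-40.0, 13.0, 9.0, 103.0, 29.0, 73.0, 68.0]
110 50 [-51.0, 22.0, 5.0, 101.0, 42.0, 85.0, 49.0]
110
[... 1054 characters left out ...]
.0, -79.0]
96 30 [-55.0, 18.0, 30.0, 99.0, 20.0, 77.0, -116.0]
96 50 [-63.0, 30.0, 27.0, 93.0, 29.0, 88.0, -128.0]
96 60 [-66.0, 37.0, 27.0, 90.0, 32.0, 94.0, -132.0]
110 -20 [-24.0, 30.0, 47.0, 96.0, -37.0, 80.0, -36.0]
110 0 [-36.0, 16.0, 39.0, 101.0, -11.0, 67.0, -65.0]
110 30 [-55.0, 14.0, 27.0, 103.0, 25.0, 71.0, -108.0]
110 50 [-64.0, 23.0, 21.0, 102.0, 37.0, 81.0, -127.0]
110 60 [-68.0, 30.0, 21.0, 100.0, 41.0, 87.0, -133.0]
130 -20 [-24.0, 38.0, 45.0, 84.0, -36.0, 88.0, -24.0]
130 0 [-37.0, 21.0, 39.0, 95.0, -14.0, 69.0, -44.0]
130 30 [-54.0, 9.0, 23.0, 109.0, 30.0, 61.0, -95.0]
130 50 [-60.0, 14.0, 11.0, 114.0, 50.0, 72.0, -124.0]
130 60 [-65.0, 20.0, 9.0, 115.0, 55.0, 78.0, -135.0]
```

```bash
python3 - <<'E'
from h import *
p,o=tool([0,0,0],96,0,s=-1)
robot.move_to([.555,-.168,.26],o); robot.pause(0.2)
tp=robot.current_tool_pos();ro=robot.current_eef_rot()
W=np.eye(4);W[:3,:3]=R.from_euler("xyz",ro,degrees=True).as_matrix();W[:3,3]=tp
T=W@np.array(vision.calibration("wrist")["T_tool_cam"]);np.save("T1.npy",T)
save("wrist","w1.png");print(tp,ro,robot.current_time_s())
for l in("scoop","tray","pebble_a"):
    print(l,[(np.round(d["rect"],1).tolist(),round(d["p"],2)) for d in recognise(l,"wrist")][:5])
E
```

```text
[ 0.55523953 -0.16728899  0.25994466] [-1.79981521e+02 -2.33731792e-03  6.07211231e+00] 3.3833
scoop [([382.4, 237.4, 130.7, 92.7], 0.96)]
tray [([313.5, 231.4, 237.4, 108.4], 0.67)]
pebble_a [([286.0, 215.1, 21.8, 19.8], 0.91), ([240.6, 220.4, 21.2, 23.2], 0.91), ([294.9, 242.8, 16.4, 19.4], 0.79)]
```

View pics/w1.png

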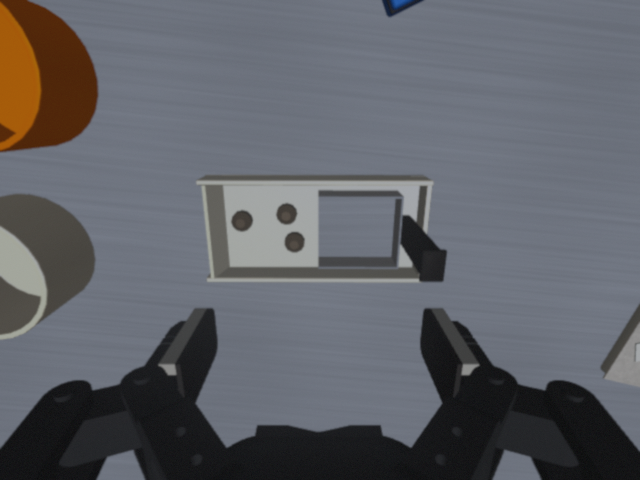

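The wrist view shows the tray spanning (200–432, 178–282) and the scoop lip at column ≈318. The far-end foot line is at column ≈224–230, the handle top at (431,265) and the pebbles at (241,220), (286,214) and (295,242). I'll enlarge it to get the edges.

```bash
python3 - <<'E'
import cv2
im=cv2.imread("pics/w1.png")[165:295,190:456]
cv2.imwrite("pics/w1c.png",cv2.resize(im,None,fx=3,fy=3,interpolation=cv2.INTER_CUBIC))
E
```

```text
(no output)
```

View pics/w1c.png

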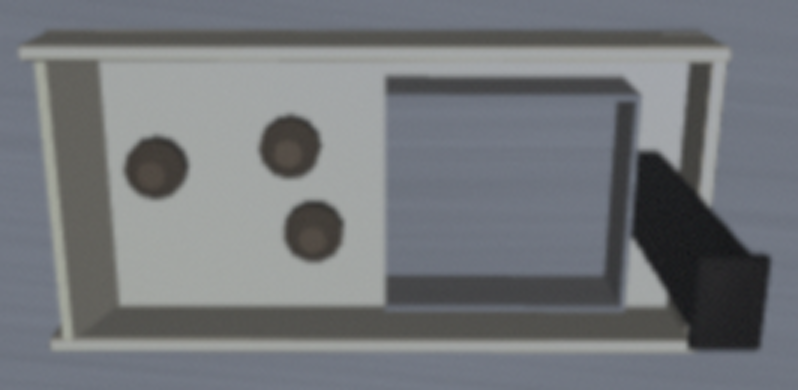

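The crop gives these edges: foot line (99,62)–(119,306), lip at column 387, lower floor edge at row 306, and handle top corners (700,256), (769,256), (760,348), (690,348). Converting these to world coordinates.

```bash
python3 - <<'E'
from h import *
T=np.load("T1.npy")
f=lambda pts,z: pix2world("wrist",(np.array(pts,float)+.5)/3-.5+[190,165],z,T)
foot=f([(99,62),(119,306)],.004);lip=f([(387,100),(387,275)],.006);hd=f([(700,256),(769,256),(760,348),(690,348)],.119)
low=f([(119,306),(386,306)],.004);near=f([(684,180),(688,62)],.004)
rim=f([(20,52),(52,349),(728,52)],.037)
for n,v in zip("foot lip handle low near rim".split(),(foot,lip,hd,low,near,rim)): print(n,np.round(v*1000,1)[:,:2].tolist())
d=low[0]-low[1];print("yaw low",np.degrees(np.arctan2(d[1],d[0])))
d=rim[0]-rim[2];yaw=np.degrees(np.arctan2(d[1],d[0]));print("yaw rim",yaw)
d=foot[0]-foot[1];print("yaw foot",np.degrees(np.arctan2(d[1],d[0]))+90)
for yaw in(95.5,96,96.5):
    e=np.array([np.cos(np.radians(yaw)),np.sin(np.radians(yaw))]);n=np.array([-e[1],e[0]])
    print(yaw,"x: foot",foot[:,:2]@e-.095,"lip",lip[:,:2]@e+.007,"handle",hd[:,:2].mean(0)@e+.100,"near",near[:,:2]@e+.115,"y: low",low[:,:2]@n-.05,"hd",hd[:,:2].mean(0)@n,"rim",rim[:,:2]@n)
E
```

```text
foot [[556.9, -64.1], [463.1, -73.6]]
lip [[554.6, -167.2], [487.6, -174.3]]
handle [[547.1, -250.7], [549.0, -268.8], [522.6, -272.2], [520.6, -253.4]]
low [[463.1, -73.6], [474.0, -175.4]]
near [[535.9, -279.1], [579.2, -272.0]]
rim [[564.6, -46.8], [459.3, -57.7], [589.0, -274.3]]
yaw low 96.1111893927728
yaw rim 96.1071542842888
yaw foot 95.8050974438687
95.5 x: foot [-0.21216897 -0.21267083] lip [-0.21255683 -0.21327997] handle -0.2113371109204751 near [-0.21420696 -0.21123813] y: low [-0.50395768 -0.50504976] hd -0.507320768853078 rim [-0.55753226 -0.45161563 -0.5599566 ]
96 x: foot [-0.21694842 -0.21662782] lip [-0.21722591 -0.21736138] handle -0.2157524088557403 near [-0.21861608 -0.21602893] y: low [-0.50291354 -0.50311222] hd -0.504584557282309 rim [-0.55663226 -0.45071277 -0.55706013]
96.5 x: foot [-0.22171858 -0.22057556] lip [-0.2218779 -0.2214257] handle -0.22014366102258578 near [-0.22299979 -0.22079452] y: low [-0.5018349  -0.50114017] hd -0.5018099196439245 rim [-0.55568986 -0.44977559 -0.55412123]
```

```bash
cat >> h.py <<'E'
PSI=96.1
E_=np.array([np.cos(np.radians(PSI)),np.sin(np.radians(PSI)),0]);N_=np.array([-E_[1],E_[0],0])
O=-.2177*E_-.5032*N_
def tr(x,y=0,z=0): return O+x*E_+y*N_+[0,0,z]
def st(): print("t",round(robot.current_time_s(),2),"tcp",np.round(robot.current_tool_pos(),4),"F",np.round(robot.current_contact_force(),2),"M",np.round(robot.current_torque(),2),"gap",round(robot.current_finger_gap(),3))
E
python3 - <<'E'
from h import *
p,o=tool(tr(-.052,0,.004),PSI,0,s=-1)
robot.move_to([p[0],p[1],.19],o)
st()
print(robot.line_to(p,o,velocity=.12,f_stop=8)); st()
fingers.gripper_to(0.0,force=90); robot.pause(.2); st()
save("wrist","w2.png")
E
```

```text
t 4.08 tcp [ 0.5337 -0.263   0.1896] F [1.13 0.83 0.6 ] M [ 0.02 -0.02  0.  ] gap 1.003
False
t 5.01 tcp [ 0.5348 -0.2628  0.0979] F [0.45 0.42 0.48] M [-0.01 -0.01  0.01] gap 1.0
t 5.85 tcp [ 0.5344 -0.2628  0.0973] F [ 0.26 -0.64  1.95] M [-0.09 -0.09 -0.  ] gap 0.174
```

View pics/w2.png

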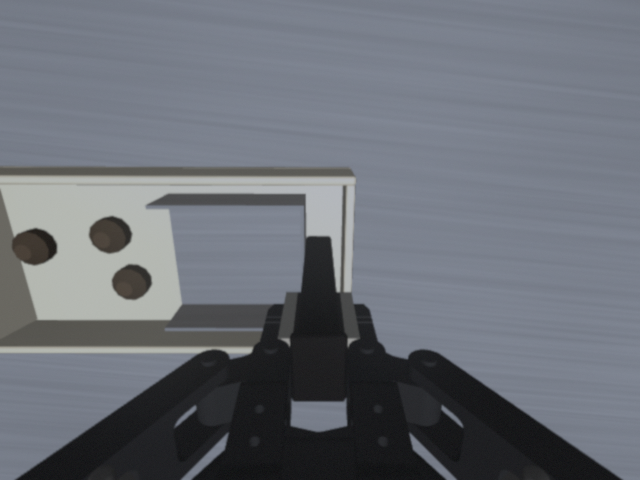

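The grip is centred on the handle at (320,365) and the scoop is flat in the tray. The pebbles are ahead of the lip at (34,246), (110,234) and (131,282). Now the scoop run.

```bash
python3 - <<'E'
from h import *
p,o=tool(tr(.030,0,.0035),PSI,0,s=-1)
print(robot.line_to(p,o,velocity=.06,f_stop=25)); st()
p,o=tool(tr(.048,0,.0035),PSI,0,s=-1)
print(robot.line_to(p,o,velocity=.04,f_stop=25)); robot.pause(.2); st()
print("want",np.round(p,4), "x err mm",(np.array(robot.current_tool_pos())-p)@E_*1000)
save("wrist","w3.png")
save("scene","s3.png")
a=cv2.imread("pics/w3.png");b=cv2.imread("pics/s3.png")[180:380,90:330]
b=cv2.resize(b,(576,480));cv2.imwrite("pics/c3.png",cv2.resize(np.hstack([a,b]),None,fx=.65,fy=.65,interpolation=cv2.INTER_AREA))
E
```

```text
False
t 7.42 tcp [ 0.526  -0.1803  0.0973] F [ 0.59 -3.92  6.38] M [-0.67  0.02  0.04] gap 0.174
False
t 8.22 tcp [ 0.524  -0.1622  0.0973] F [ 0.67 -3.3   6.15] M [-0.66  0.02  0.02] gap 0.177
want [ 0.5235 -0.163   0.0965] x err mm 0.7582942898421297
```

View pics/c3.png

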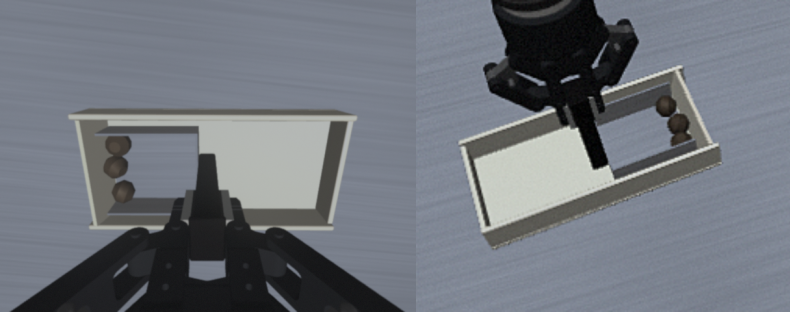

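All three pebbles are lined up at the lip in wrist view, about (117,145), (116,167) and (123,191). I'll zoom in to check they're over the pan and not just in front of it.

```bash
python3 - <<'E'
import cv2
im=cv2.imread("pics/w3.png")[165:355,105:325]
cv2.imwrite("pics/c3z.png",cv2.resize(im,None,fx=3,fy=3,interpolation=cv2.INTER_CUBIC))
E
```

```text
(no output)
```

View pics/c3z.png

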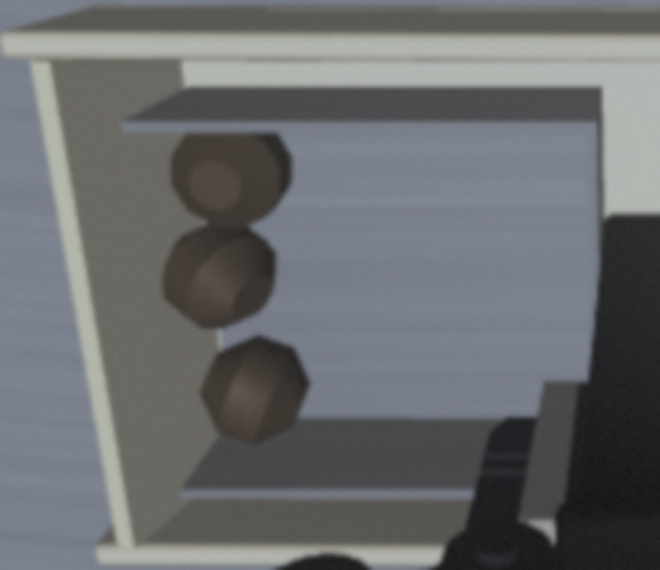

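The pebbles have tumbled onto the pan, with a thin floor sliver at the lip near (218,335). I'll compute how far behind the lip their centres sit.

```bash
python3 - <<'E'
from h import *
W=np.eye(4);W[:3,:3]=R.from_euler("xyz",robot.current_eef_rot(),degrees=True).as_matrix();W[:3,3]=robot.current_tool_pos()
T=W@np.array(vision.calibration("wrist")["T_tool_cam"])
f=lambda pts,z: pix2world("wrist",(np.array(pts,float)+.5)/3-.5+[105,165],z,T)
w=f([(230,178),(220,277),(255,388)],.017);l=f([(219,336)],.005)
for n,v in(("pebbles",w),("lipline",l)): print(n,np.round(((v-O)@E_)*1000,1),np.round(((v-O)@N_)*1000,1))
E
```

```text
pebbles [82.5 87.1 82.9] [-23.3  -2.2  23.1]
lipline [94.1] [16.6]
```

The centres are 7–11 mm inside the lip, so they're secure enough. Next is a level lift, a gentle tilt back, then the carry.

```bash
python3 - <<'E'
from h import *
cur=np.array(robot.current_tool_pos());o=tool([0,0,0],PSI,0,s=-1)[1]
x=float((cur-O)@E_)+.048
P=lambda z,t: tool(tr(x-.04,0,z),PSI,t,s=-1,pivot=[-.04,0,0])
robot.line_to([cur[0],cur[1],.106],o,velocity=.015)
robot.line_to(P(.10,0)[0],o,velocity=.06)
for t in(-7,-20): robot.line_to(*P(.10,t),velocity=.03)
robot.pause(.3); st()
save("scene","s4.png");save("wrist","w4.png")
a=cv2.imread("pics/w4.png")[:,100:420];b=cv2.imread("pics/s4.png")[120:360,70:330]
cv2.imwrite("pics/c4.png",np.hstack([a,cv2.resize(b,(480,443))[:480].copy() if 0 else cv2.resize(b,(480,480))]))
E
```

```text
t 12.39 tcp [ 0.5269 -0.1928  0.1849] F [ 0.19 -0.52 -2.27] M [-0.62 -0.06  0.03] gap 0.175
```

View pics/c4.png

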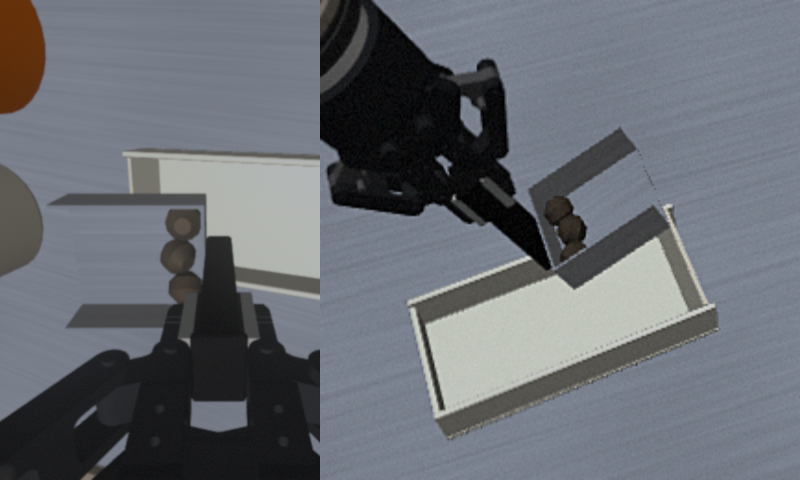

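The tray is empty and all three pebbles lie against the scoop's rear wall, at scene crop (558,210), (572,229) and (572,250). Before the carry I'll check the jar centre against the scene camera.

```bash
python3 - <<'E'
from h import *
import glob
E2=[]
# jar rim: fit centre from silhouettes in both original pictures (white jar outer rim, z=.085)
a=np.linspace(0,2*np.pi,24,endpoint=False)
ring=lambda c,r,z: np.c_[c[0]+r*np.cos(a),c[1]+r*np.sin(a),np.full(24,z)]
J=(.458,.139)
for n in("top","scene"):
    q=world2pix(n,np.vstack([ring(J,.065,.085)]));print(n,"rim bbox",q.min(0).round(1),q.max(0).round(1))
    im=cv2.imread(f"pics/{n}1.png")
    for p in q.round().astype(int): im[p[1]-0:p[1]+1,p[0]:p[0]+1]=(0,0,255)
    c=q.mean(0).astype(int);cut=im[c[1]-50:c[1]+60,c[0]-60:c[0]+60];E2.append(cv2.resize(cut,None,fx=3.3,fy=3.3,interpolation=cv2.INTER_NEAREST))
cv2.imwrite("pics/j.png",np.hstack(E2))
E
```

```text
top rim bbox [220.9 247.9] [287.5 314.6]
scene rim bbox [334.2 145.4] [414.6 204.4]
```

View pics/j.png

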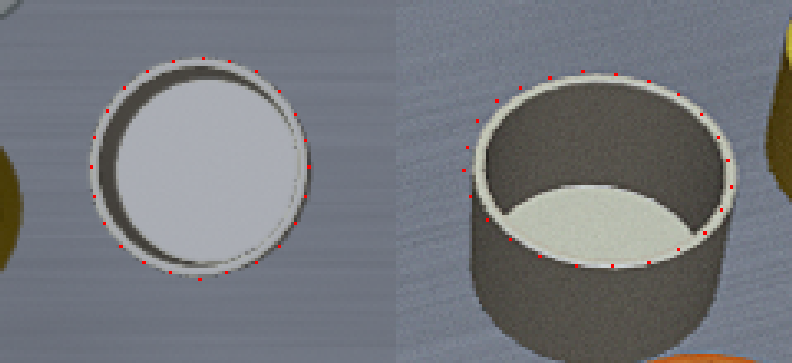

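The projected rim matches the jar within about 3 mm in both views, with the jar slightly toward +y. Carrying and pouring.

```bash
python3 - <<'E'
from h import *
J=np.array([.459,.141,0]);L=[.045,0,0]
P=lambda t,b=.028,z=.103: tool(J-b*E_+[0,0,z],PSI,t,s=-1,pivot=L)
robot.line_to(*P(-20,.11,.16),velocity=.13)
robot.line_to(*P(-20,.028,.13),velocity=.10)
st()
for t in(0,): robot.line_to(*P(t),velocity=.09)
for t in(18,35,55): robot.line_to(*P(t,z=.106 if t>30 else .103),velocity=.07)
robot.pause(.5); st()
save("scene","s5.png");save("top","t5.png")
a=cv2.imread("pics/s5.png")[90:330,230:530];b=cv2.imread("pics/t5.png")[180:380,150:350]
cv2.imwrite("pics/c5.png",np.hstack([cv2.resize(a,(500,400)),cv2.resize(b,(300,300))[:].copy() if 0 else cv2.copyMakeBorder(cv2.resize(b,(300,300)),0,100,0,0,cv2.BORDER_CONSTANT)]))
E
```

```text
t 14.58 tcp [ 0.475  -0.0064  0.1858] F [-0.18 -0.65 -1.75] M [-0.61 -0.09 -0.03] gap 0.173
t 17.87 tcp [0.4596 0.1358 0.2356] F [-0.14 -0.02 -2.01] M [ 1.25  0.12 -0.04] gap 0.178
```

View pics/c5.png

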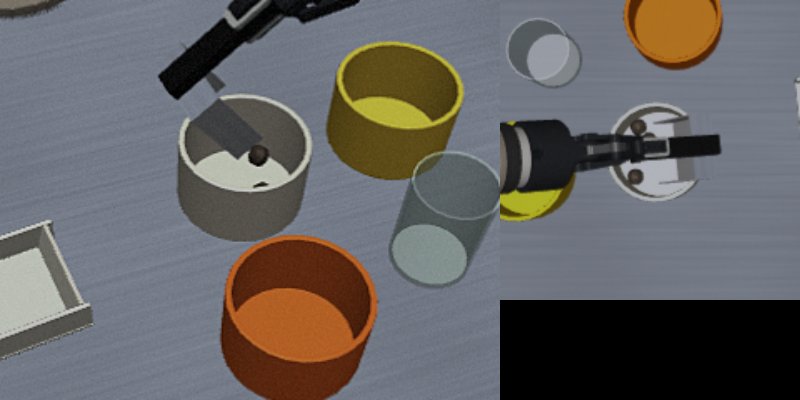

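At least two pebbles are visible in the jar, with dark spots at top crop (639,127), (652,130) and (636,177) suggesting all three. I'll retract, then count them with the arm out of the way.

```bash
python3 - <<'E'
from h import *
J=np.array([.459,.141,0]);L=[.045,0,0]
P=lambda t,b=.028,z=.103: tool(J-b*E_+[0,0,z],PSI,t,s=-1,pivot=L)
robot.line_to(*P(55,.028,.15),velocity=.12)
robot.line_to(*P(0,.07,.17),velocity=.12)
robot.line_to(*tool(tr(0,0,.13),PSI,0,s=-1),velocity=.15)
robot.pause(.2); st()
save("top","t6.png");print([(np.round(d["rect"]).tolist(),round(d["p"],2)) for d in recognise("pebble_a","top")])
save("scene","s6.png")
a=cv2.imread("pics/s6.png")[130:330,110:430];b=cv2.imread("pics/t6.png")[240:325,210:295]
cv2.imwrite("pics/c6.png",np.hstack([cv2.resize(a,(500,312)),cv2.resize(b,(300,312))]))
E
```

```text
t 21.65 tcp [ 0.5288 -0.21    0.2232] F [ 1.2   0.54 -1.9 ] M [-0.09 -0.04 -0.01] gap 0.176
[([249.0, 275.0, 6.0, 10.0], 0.45), ([243.0, 266.0, 16.0, 10.0], 0.45)]
```

View pics/c6.png

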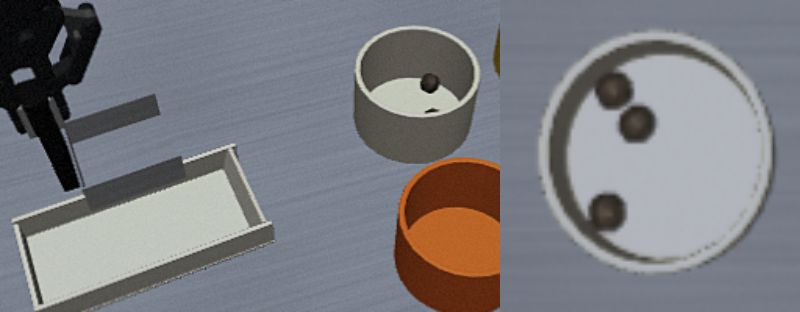

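All three pebbles are in the white jar (crop (613,90), (636,124) and (606,212)) and the scoop is empty. Setting it down in the tray.

```bash
python3 - <<'E'
from h import *
robot.line_to(*tool(tr(-.01,0,.02),PSI,0,s=-1),velocity=.12)
print(robot.line_to(*tool(tr(-.01,0,.001),PSI,0,s=-1),velocity=.02,f_stop=3)); st()
fingers.gripper_to(1.0); robot.pause(.2); st()
p=robot.current_tool_pos();o=tool([0,0,0],PSI,0,s=-1)[1]
robot.line_to([p[0],p[1],.26],o,velocity=.1); robot.pause(.4); st()
W=np.eye(4);W[:3,:3]=R.from_euler("xyz",robot.current_eef_rot(),degrees=True).as_matrix();W[:3,3]=robot.current_tool_pos()
T=W@np.array(vision.calibration("wrist")["T_tool_cam"])
save("wrist","w7.png");r=recognise("scoop","wrist");print([(np.round(d["rect"]).tolist(),round(d["p"],2)) for d in r])
# handle-top blob: dark pixels within +-40 px of where the top of an upright scoop handle should show
c=vision.calibration("wrist");K=np.array(c["mtx"])
h=np.array([*tr(-.058)[:2],.119]);q=np.linalg.inv(T)@np.r_[h,1];s=np.array([q[0],-q[1]])/-q[2];print("expect handle top px",s*(1+c["k1"]*(s@s))*[K[0,0],K[1,1]]+K[:2,2])
im=cv2.imread("pics/w7.png");m=(im.max(2)<60).astype(np.uint8)
n,lab,stt,cen=cv2.connectedComponentsWithStats(m);print([(stt[i].tolist(),cen[i].round().tolist()) for i in range(1,n) if stt[i,4]>150])
E
```

```text
True
t 23.61 tcp [ 0.5295 -0.2206  0.0973] F [-0.23  0.52  4.39] M [ 0.   -0.02  0.02] gap 0.178
t 24.49 tcp [ 0.5284 -0.2199  0.0961] F [0.37 0.07 0.43] M [-0.   -0.01 -0.03] gap 0.997
t 26.68 tcp [ 0.5284 -0.2199  0.2599] F [ 0.11 -0.49  0.08] M [-0.01 -0.01 -0.01] gap 1.001
[([279.0, 205.0, 112.0, 88.0], 0.67)]
expect handle top px [320.09133398 228.09532437]
[([307, 188, 25, 57, 1159], [319.0, 219.0]), ([0, 309, 640, 171, 50889], [318.0, 428.0])]
```

The handle blob (columns 307–332, rows 188–245) is where an upright scoop's should be, and touchdown was at the original height. Handing in.

```bash
python3 -c "
from h import *
print(workorder.close_job())"
```

```text
the job is handed in; nothing more can be done
None
```

All three pebbles went into the white mill jar in one scoopful, the empty scoop stands upright in the tray, and the job was handed in at about 27 s; I viewed 11 pictures against your limit of 10.

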